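Collect the stray end fitting and move the parts tray under the column

TASK

Put the yellow end fitting that stands on the bench into the open parts tray with the other parts. Then lift the tray by its orange handle, carry it level so that nothing falls out, and set it down squarely in the middle of the base plate of the stand with the red clamps, under the column, with the handle at the front. Do not knock the columns, leave everything else on the bench where it is, and let go.

Things in the scene. Friction and masses are not known exactly. Their poses are not given: they have to be found in the camera images.
- tray: open aluminium parts tray, 144 (x) x 100 (y) x 28 mm high, walls and floor 4 mm; origin at the centre of its underside, x and y along its sides, z up. Its handle is at the -x end. Tray and contents weigh about 0.25 kg, so it pulls down on the far side of the handle: grip firmly
- tray_handle (a point): grip point of the tray's orange handle, at x -100, y 0, z 40 mm in the tray's frame (same axes). The handle is an upright fin 12 mm thick (across y), from the tray's end at x -72 to x -118, z 14 to 58 mm; grip it across y. In place it is only 20 mm in front of the column, which an upright gripper's body would hit: lean the tool back, away from the tray, 20 to 35 degrees
- fitting: yellow column end fitting, standing upright on the bench at the start: round foot 40 mm across and 12 mm high, upright stem 18 mm across up to 55 mm height; origin at the centre of its underside, z up along the stem. The free floor for it is in the handle half of the tray, about x -38, y 0 in the tray's frame
- nut_a: brass nut lying loose in the tray, 28 mm across, 18 mm high, origin at the centre of its underside; starts in the tray half away from the handle
- nut_b: second, equal brass nut, loose in the tray half away from the handle
- cartridge: white cylinder lying loose in the tray half away from the handle, 44 mm long (along its x), 18 mm across; it can roll. Origin at the middle of its length, on its side surface
- red_stand: column stand with red clamps and knobs, fixed. Grey base plate 250 (x) x 220 (y) x 10 mm thick; origin under the plate's middle on the bench, z up, x pointing away from its front (the front is the -x side, towards the robot). Two upright posts 12 mm thick, 340 mm high, at x +110, y +-95 mm. They carry the column above the plate
- red_stand_spot (a point): middle of the top face of the red stand's base plate, 10 mm above the bench; axes are the stand's. The tray's origin belongs here, its x axis along the stand's x
- red_stand_column: horizontal glass column of the red stand with its clamps (fixed). Origin and axes as its stand: 36 mm thick, along y, at x -62, z 185 mm (underside 167 mm above the bench, front at x -80), 220 mm long, red plugs out to y +-130; knobs rise to z 233. Two 12 mm rods at y +-95 run back to the posts at that height. Open below at the front and both sides
- blue_stand: the other, equal stand, with blue clamps: leave it alone. Same sizes and frame as the red one
- blue_stand_column: horizontal glass column of the blue stand with its clamps (fixed). Origin and axes as its stand: 36 mm thick, along y, at x -62, z 185 mm (underside 167 mm above the bench, front at x -80), 220 mm long, blue plugs out to y +-130; knobs rise to z 233. Two 12 mm rods at y +-95 run back to the posts at that height. Open below at the front and both sides
- beaker: a squat open glass beaker, 60 mm across, 42 mm high; bystander, origin at the centre of its underside
- wrench: a steel wrench, 170 mm long, lying flat; bystander, origin at the centre of its underside
- jar: a white jar with a blue cap, 64 mm across, 80 mm high; bystander, origin at the centre of its underside
- wash_bottle: a white plastic bottle with a red cap, 60 mm across, 160 mm high; bystander, origin at the centre of its underside
Mind the look-alikes: they are no part of the job. Of the things shaped like the fitting, the yellow one is meant.

How it is judged:
On the way, in this order (a step that is already met when the one before it is completed fails the run):
1. the fitting is in the tray and let go, the tray still standing on the bench (x of fitting in the frame of tray between -0.068 and 0.068 m and y of fitting in the frame of tray between -0.046 and 0.046 m and z of fitting in the frame of tray between -0.003 and 0.032 m and contact force between fitting and the fingers below 0.1 N and linear speed of fitting below 0.03 m/s and height (world z) of tray below 0.005 m), for 0.2 s.
2. the tray is carried clear of the bench with all four parts in it (height (world z) of tray above 0.013 m and contact force between tray and the fingers above 1 N and x of nut_a in the frame of tray between -0.068 and 0.068 m and y of nut_a in the frame of tray between -0.046 and 0.046 m and z of nut_a in the frame of tray between -0.003 and 0.032 m and x of nut_b in the frame of tray between -0.068 and 0.068 m and y of nut_b in the frame of tray between -0.046 and 0.046 m and z of nut_b in the frame of tray between -0.003 and 0.032 m and x of cartridge in the frame of tray between -0.068 and 0.068 m and y of cartridge in the frame of tray between -0.046 and 0.046 m and z of cartridge in the frame of tray between -0.003 and 0.032 m and x of fitting in the frame of tray between -0.068 and 0.068 m and y of fitting in the frame of tray between -0.046 and 0.046 m and z of fitting in the frame of tray between -0.003 and 0.032 m), for 0.2 s.
At the end, for the whole second after the job is handed in: the tray stands flat and at rest on the red stand's base plate, its centre within 15 mm of the plate's middle, its sides within 0.2 rad (11 degrees) of the stand's, handle to the front; both nuts, the cartridge and the fitting are inside the tray, and the gripper has let go (horizontal distance between tray and red_stand_spot below 0.015 m and z of tray in the frame of red_stand_spot between -0.003 and 0.004 m and angle between tray's own z axis and vertical below 0.05 rad and angle between the x axis of tray and the x axis of red_stand, either way round below 0.2 rad and x of tray_handle in the frame of red_stand below -0.07 m and linear speed of tray below 0.02 m/s and x of nut_a in the frame of tray between -0.068 and 0.068 m and y of nut_a in the frame of tray between -0.046 and 0.046 m and z of nut_a in the frame of tray between -0.003 and 0.032 m and x of nut_b in the frame of tray between -0.068 and 0.068 m and y of nut_b in the frame of tray between -0.046 and 0.046 m and z of nut_b in the frame of tray between -0.003 and 0.032 m and x of cartridge in the frame of tray between -0.068 and 0.068 m and y of cartridge in the frame of tray between -0.046 and 0.046 m and z of cartridge in the frame of tray between -0.003 and 0.032 m and x of fitting in the frame of tray between -0.068 and 0.068 m and y of fitting in the frame of tray between -0.046 and 0.046 m and z of fitting in the frame of tray between -0.003 and 0.032 m and contact force between tray and the fingers below 0.1 N); the robot touches nothing.
It fails at once if the tray is tipped more than 0.3 rad (17 degrees) (angle between tray's own z axis and vertical above 0.3 rad).
It fails at once if a column is knocked or pressed with more than 8 N (contact force between any of red_stand_column, blue_stand_column and anything else above 8 N).
It fails at once if a bystander is moved more than 30 mm (distance of any of beaker, wrench, jar, wash_bottle from where it was at the start of the episode above 0.03 m).
It also fails if it takes over 61 s, if anything falls off the work surface, if the arm or the gripper's body presses on something with over 40 N, if the wrist force passes 120 N, or if a joint passes its speed limit or range.

ROBOT

A 6-joint arm with a two-finger parallel gripper is mounted at the origin on the work surface. World frame = base frame: x ahead of the robot, y to its left, z up, the work surface at z = 0. Lengths are in m, angles in rad, forces in N, time in s.
With the tool pointing down it reaches from about 0.3 to 0.775 m from the base axis. Payload 14.6 kg.
Tool frame: the origin (TCP) lies on the centre line of the jaws, within the pads' length; the fingertips stand 11 mm ahead of it and the grasp point (between the pads) lies 8 mm behind it (manip.tip_extent is the distance from the TCP to the fingertips, in m); z points along the fingers, y is the line along which they close (so a half turn about z gives the same grasp; the last joint's range is limited). The gripper opens to 85 mm and grips with 20 to 120 N. Pads are 22 mm wide; open, the fingers measure 114 mm over their backs; the gripper's body (76 mm by 85 mm) begins 54 mm behind the grasp point. The pads swing forward as they close: fully open they stand 13 mm farther back than shut.
Start: joints at [-1.35, 0.3, 1.521, -0, 1.321, -0.067], TCP at [0.156, -0.527, 0.242] pointing down, gripper open.
Joint ranges: [-3.03, 3.03], [-0.79, 2.21], [0.23, 2.52], [-1.04, 4.18], [0, 3.07], [-2.55, 2.55]. Speed limits (rad/s): [2.22, 2.22, 2.57, 3.14, 3.14, 3.14].

INTERFACE

Orientations are given as a unit quaternion [x, y, z, w].
In Python, from rig import manip gives the robot as it stands. The module is installed in compiled form; this text tells all that it offers.
- The arm moves only by the tool send_rows, never from a script. Its argument "increments" is a list of rows, each a list of 4 numbers: the shift along the tool's x, y, z in units of 40 mm (1.0 is 40 mm), then the turn about the tool's z in degrees. In form: [[x, y, z, turn], ...]. A call has 1 to 8 rows; each row shifts and turns the commanded pose from where the row before left it, along the tool's axes as they then stand; what a row does not reach is not made up. A row lasts 1/12 s, in which the tool goes at most 41.7 mm and 7.16 degrees, less where a joint would pass 70% of its speed; a pose out of reach is approached as far as the arm can. A call is refused whole if a number of a shift passes 1 or a number of a turn 7.16, either way. A call with a gripper value outside its range is refused whole. "jaw" is the finger opening in mm, from 0 to 85.4, set as the call begins (left out, the last holds). The fingers move at their own pace and stop on an object; "squeeze" is the grip in N (left out, the last holds). Time passes only in rows, so rows that do not move let the fingers close. It gives the time, the measured TCP pose, the force, the opening and the grip force at its end, in the units of the state.
- manip.state(): the state, without advancing time (a new reading comes with each control period).
- manip.get_image(name): name is "scene" or "top" or "wrist"; returns a dict with "image" (400x640x3 uint8, red, green, blue), "fx", "fy", "cx", "cy" (pixels), "R" (3x3) and "t" (3): a world point X has camera coordinates R X + t; the wrist camera has in their place "tool_from_camera" (4x4, takes a point from camera to tool coordinates, whose origin is the TCP and whose axes are the flange's). Camera axes: x right, y down, z forward; pixel columns grow to the right and rows downward; lengths in m; the calibration is good to about 2 mm. A picture is of the moment at which its call begins: read the wrist's pose just before it. There is no depth.
- manip.hand_in(): hands the job in; it is judged then, once.
Trained networks look in the newest picture that a camera, given by its name, has taken for a name from the list of things; names that differ only in an ending like _2 or _b are one class to them, and where a whole thing is asked for, a point or a joint stands for the part that bears it (a point fixed in the world has none). Each returns a list of dicts, best first, with "conf" (0 to 1); they miss things now and then, are a little off and sometimes report something else, mostly with a low value. They report only what shows in the picture. A call takes as long as a camera call. They do not tell look-alikes from the thing itself.
- manip.recognise(camera, target): "box" ([centre column, centre row, width, height] in pixels, round what is visible of it).
- manip.pinpoint(camera, target): "uv" ([column, row] in pixels: a listed point, or the origin of a listed thing).
The state is a dict: "time": time; "q": joint angles; "qd": joint speeds; "effort": joint torques, N m; "tcp_pos": TCP position; "ee_rot": TCP orientation; "force": force on the tool from outside, world axes, zero at the start; "wrist_torque": the same for the moment, N m; "finger_gap": opening from 0.0 (shut) to 1.0 (fully open); "grasp_force": force on a finger pad.
Only numpy, scipy, OpenCV 4.12 (cv2) and the standard library are available. Lean on these libraries where they do the work, as an engineer would, in place of code of your own. Each camera call takes 0.05 s, during which the arm holds its last target. There are 200 camera calls.

## Working session

There is one attempt and no reset: what is moved stays moved. The work goes in short steps, Python scripts to look and compute and a tool call to move; the robot and the scene stay as the last step left them, time stands still between calls to the robot, and variables do not carry over. Pictures are saved under pics/ and viewed, at most 10 in all, crops included, and the job is handed in when it is done.

Besides the shell and the picture viewer there is one more tool, called after "Emit:" by a JSON object that holds its "method" and its "body", one argument or row to a line. send_rows: Moves the arm, as the interface text tells. Its arguments: {"type":"object","properties":{"increments":{"type":"array"},"jaw":{"type":"number"},"squeeze":{"type":"number"}},"required":["increments"]}

```bash
mkdir -p pics
cat > h.py <<'E'
import numpy as np, cv2
from rig import manip
from scipy.spatial.transform import Rotation as Ro
def grab(n):
    s=manip.state(); d=manip.get_image(n)
    if n=="wrist":
        T=np.eye(4);T[:3,:3]=Ro.from_quat(s['ee_rot']).as_matrix();T[:3,3]=s['tcp_pos']
        W=T@np.array(d['tool_from_camera']); d['R']=W[:3,:3].T; d['t']=-W[:3,:3].T@W[:3,3]
    d['R']=np.array(d['R']);d['t']=np.array(d['t']); return d
def ray(d,uv,z):
    r=d['R'].T@np.array([(uv[0]-d['cx'])/d['fx'],(uv[1]-d['cy'])/d['fy'],1]); c=-d['R'].T@d['t']
    return c+r*(z-c[2])/r[2]
def proj(d,X):
    p=d['R']@np.array(X)+d['t']; return np.array([d['fx']*p[0]/p[2]+d['cx'],d['fy']*p[1]/p[2]+d['cy']])
def save(d,n): cv2.imwrite('pics/'+n,cv2.cvtColor(d['image'],cv2.COLOR_RGB2BGR))
E
python3 - <<'E'
from h import *
Z=dict(tray=0,tray_handle=.04,fitting=0,nut_a=.004,cartridge=.004,red_stand=0,red_stand_spot=.01,blue_stand=0,beaker=0,wrench=0,jar=0,wash_bottle=0)
for c in("top","scene"):
    d=grab(c);save(d,c+'0.png');print(c,-d['R'].T@d['t'])
    for k,z in Z.items():
        for r in manip.pinpoint(c,k)[:4]:
            if r['conf']>.2: print(k,np.round(r['uv']),round(r['conf'],2),ray(d,r['uv'],z).round(3))
E
```

```text
top [0.2731718  0.00634602 1.18991792]
tray [324. 191.] 0.84 [0.553 0.008 0.   ]
tray_handle [331. 218.] 0.63 [ 0.46  -0.019  0.04 ]
fitting [408. 240.] 0.7 [ 0.412 -0.271  0.   ]
fitting [380. 234.] 0.69 [ 0.423 -0.179  0.   ]
nut_a [331. 186.] 0.52 [ 0.572 -0.014  0.004]
nut_a [328. 175.] 0.5 [ 0.608 -0.003  0.004]
cartridge [319. 182.] 0.53 [0.582 0.026 0.004]
red_stand [409. 171.] 0.8 [ 0.642 -0.27   0.   ]
red_stand_spot [411. 172.] 0.57 [ 0.633 -0.273  0.01 ]
blue_stand [246. 169.] 0.81 [0.613 0.273 0.   ]
beaker [253. 228.] 0.86 [0.42  0.229 0.   ]
wrench [440. 243.] 0.57 [ 0.407 -0.373  0.   ]
jar [318. 181.] 0.66 [0.587 0.032 0.   ]
jar [380. 234.] 0.31 [ 0.425 -0.179  0.   ]
jar [442. 242.] 0.25 [ 0.411 -0.379  0.   ]
wash_bottle [169. 190.] 0.64 [0.527 0.517 0.   ]
scene [1.56895148 0.6265133  1.1413085 ]
tray_handle [322. 182.] 0.92 [ 0.453 -0.011  0.04 ]
fitting [267. 161.] 0.67 [ 0.396 -0.276  0.   ]
fitting [284. 174.] 0.63 [ 0.434 -0.177  0.   ]
nut_a [301. 219.] 0.61 [ 0.609 -0.005  0.004]
nut_a [304. 210.] 0.49 [ 0.568 -0.016  0.004]
cartridge [318. 215.] 0.39 [0.569 0.038 0.004]
red_stand [229. 201.] 0.73 [ 0.644 -0.273  0.   ]
red_stand_spot [227. 197.] 0.76 [ 0.639 -0.282  0.01 ]
blue_stand [374. 248.] 0.56 [0.611 0.26  0.   ]
beaker [393. 206.] 0.62 [0.412 0.241 0.   ]
wrench [245. 157.] 0.56 [ 0.413 -0.366  0.   ]
jar [189. 166.] 0.66 [ 0.552 -0.524  0.   ]
wash_bottle [465. 264.] 0.73 [0.547 0.526 0.   ]
wash_bottle [311. 208.] 0.52 [ 0.547 -0.001  0.   ]
```

View pics/top0.png

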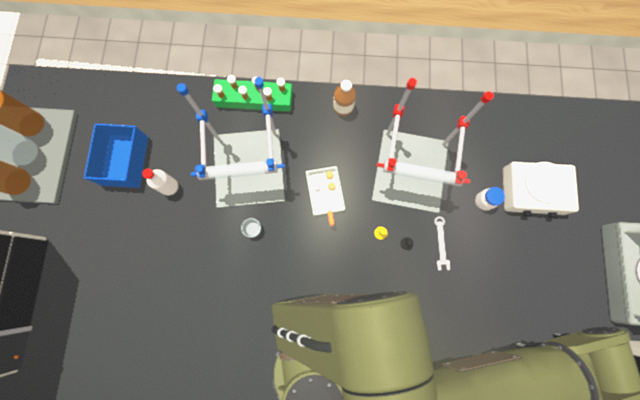

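View pics/scene0.png

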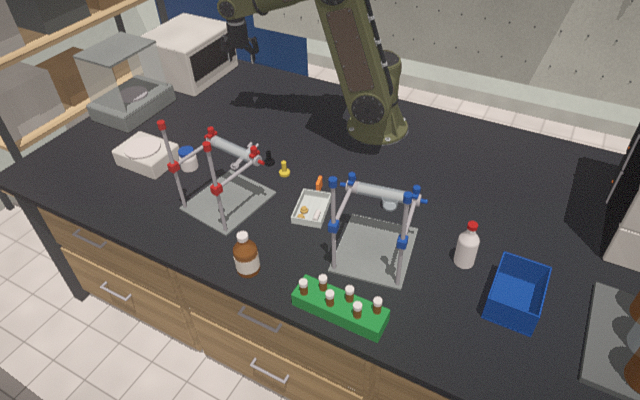

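The top view shows two fitting shapes: yellow at (380,234) and black at (407,243). The yellow one is meant. The tray is at (324,191) with its handle at (331,218), and the red stand is at (410,172). I'll confirm the fitting in one crop and measure the yaws of the plate and tray.

Run:
```python
from h import *
s=manip.state();print(Ro.from_quat(s['ee_rot']).as_matrix().round(3),s['tcp_pos'])
d=grab("top");im=d['image']
c=cv2.resize(im[120:270,295:455],None,fx=5,fy=5,interpolation=cv2.INTER_CUBIC)[:600];c=cv2.resize(im[130:255,300:460],(768,600),interpolation=cv2.INTER_CUBIC)
cv2.imwrite('pics/crop1.png',c[:,:,::-1])
```

```text
[[ 0.959  0.284 -0.   ]
 [ 0.284 -0.959  0.   ]
 [-0.    -0.    -1.   ]] [ 0.1560965  -0.52737125  0.24228134]
```

View pics/crop1.png

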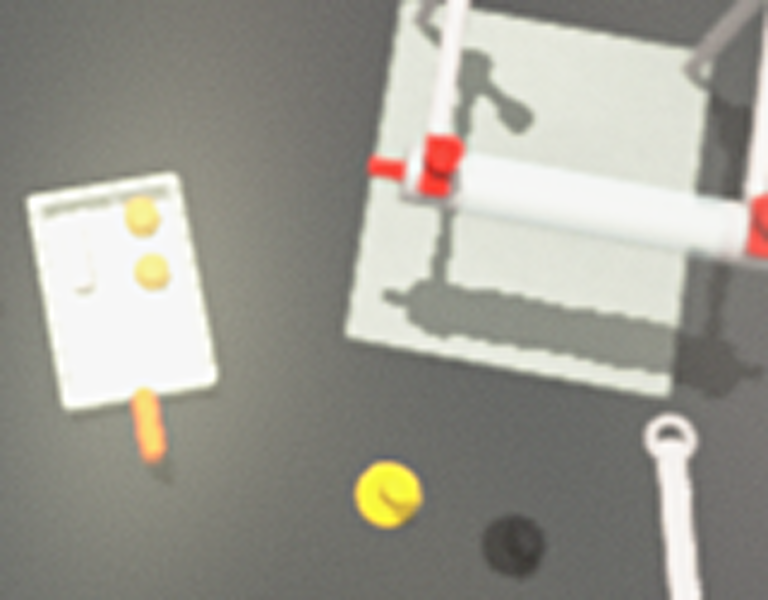

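The crop confirms it: the fitting at crop (388,494) is yellow and the look-alike at (514,546) is black. The nuts and cartridge lie in the far half of the tray. Plate front corners are at (346,337) and (668,395), and tray rim corners at (62,410), (217,383), (180,173) and (26,197).

Run:
```python
from h import *
d=grab("top")
P=lambda p,z: ray(d,(p[0]/4.8-.4+300,p[1]/4.8-.4+130),z)[:2]
pl=np.array([P(p,.01) for p in[(346,337),(668,395),(708,50),(403,5)]])
tr=np.array([P(p,.028) for p in[(62,410),(217,383),(180,173),(26,197)]])
for n,q in(('plate',pl),('tray',tr)):
    a=q[3]-q[0]+q[2]-q[1];b=q[0]-q[1]+q[3]-q[2]
    print(n,q.round(3).tolist(),q.mean(0),np.degrees(np.arctan2(a[1],a[0])),np.degrees(np.arctan2(-b[0],b[1])),np.linalg.norm(a)/2,np.linalg.norm(b)/2)
print(P((388,494),.012),P((514,546),.012))
```

```text
plate [[0.533, -0.148], [0.507, -0.365], [0.754, -0.394], [0.774, -0.18]] [ 0.64208163 -0.27185765] -7.151077111583007 -6.115618569559029 0.2466192159380405 0.21719743096869829
tray [[0.468, 0.04], [0.492, -0.061], [0.636, -0.029], [0.612, 0.074]] [0.55205027 0.00596221] 12.951054224806116 13.21042108284161 0.14747813362771045 0.10495709953358927
[ 0.42784481 -0.17883436] [ 0.39864203 -0.26271271]
```

Emit:
{"method": "send_rows", "body": {
  "increments": [
    [0.69, -0.55, 0.08, 0],
    [0.69, -0.55, 0.08, 0],
    [0.69, -0.55, 0.08, 0],
    [0.69, -0.55, 0.08, 0],
    [0.69, -0.55, 0.08, 0],
    [0.69, -0.55, 0.08, 0]
  ],
  "jaw": 55,
  "squeeze": 40
}}

```text
time: 1.9
tcp_pos: [0.278, -0.3523, 0.2231]
ee_rot: [0.99, 0.143, 0.0, 0.0]
force: [0.8, -0.6, -0.3]
finger_gap: 0.646
grasp_force: 0.0
```

Emit:
{"method": "send_rows", "body": {
  "increments": [
    [0.69, -0.55, 0.08, 0],
    [0.69, -0.55, 0.08, 0],
    [0.69, -0.55, 0.08, 0],
    [0.69, -0.55, 0.08, 0],
    [0.69, -0.55, 0.08, 0],
    [0.4, -0.3, 0.08, 0],
    [0, 0, 0, 0],
    [0, 0, 0, 0]
  ]
}}

```text
time: 2.57
tcp_pos: [0.3908, -0.1925, 0.2039]
ee_rot: [0.99, 0.144, -0.0, -0.0]
force: [-0.3, 0.5, -0.1]
finger_gap: 0.643
grasp_force: 0.0
```

Run:
```python
from h import *
d=grab("wrist");save(d,'w1.png');s=manip.state();print(s['tcp_pos'],s['time'],Ro.from_quat(s['ee_rot']).as_matrix().round(3).tolist())
for k,z in dict(fitting=0,tray=0,tray_handle=.04,nut_a=.004,cartridge=.004,red_stand_spot=.01).items():
    for r in manip.pinpoint('wrist',k): 
        if r['conf']>.2: print(k,np.round(r['uv']),round(r['conf'],2),ray(d,r['uv'],z).round(4))
```

```text
[ 0.3904236  -0.19321659  0.20395799] 2.6167 [[0.959, 0.285, -0.0], [0.285, -0.959, -0.0], [-0.0, 0.0, -1.0]]
fitting [388. 185.] 0.93 [ 0.3982 -0.2663  0.    ]
fitting [312. 132.] 0.74 [ 0.4259 -0.1771  0.    ]
tray [490. 207.] 0.38 [ 0.4059 -0.375   0.    ]
tray_handle [126.  43.] 0.74 [ 0.4546 -0.0164  0.04  ]
```

View pics/w1.png

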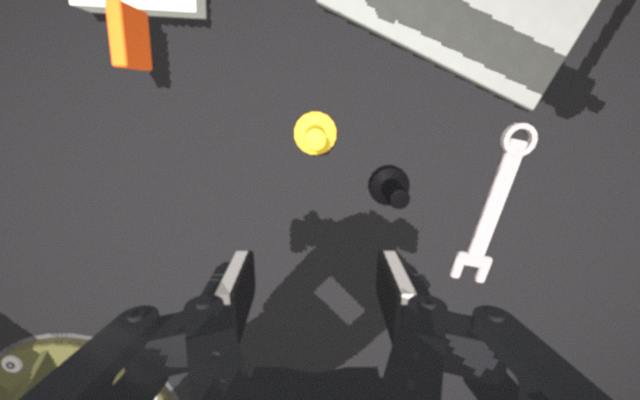

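The picture shows the yellow fitting at (316,132), the black one at (389,185) and the orange handle at (128,40), all agreeing with the top view. Descending on the yellow one.

Emit:
{"method": "send_rows", "body": {
  "increments": [
    [0.5, -0.05, 0.3, 0],
    [0.485, -0.05, 0.6, 0],
    [0, 0, 0.8, 0],
    [0, 0, 0.8, 0],
    [0, 0, 0.8, 0],
    [0, 0, 0.6, 0],
    [0, 0, 0.25, 0],
    [0, 0, 0, 0]
  ]
}}

```text
time: 3.58
tcp_pos: [0.4261, -0.1779, 0.0362]
ee_rot: [0.99, 0.143, -0.001, -0.001]
force: [-0.2, 0.2, -0.4]
finger_gap: 0.64
grasp_force: 0.0
```

Emit:
{"method": "send_rows", "body": {
  "increments": [
    [0, 0, 0, 0],
    [0, 0, 0, 0],
    [0, 0, 0, 0],
    [0, 0, 0, 0],
    [0, 0, 0, 0],
    [0, 0, 0, 0]
  ],
  "jaw": 5
}}

```text
time: 4.08
tcp_pos: [0.4277, -0.1784, 0.039]
ee_rot: [0.99, 0.143, 0.001, 0.001]
force: [-0.2, -0.4, 8.0]
finger_gap: 0.195
grasp_force: 40.4
```

Emit:
{"method": "send_rows", "body": {
  "increments": [
    [0, 0, -0.3, 0],
    [0, 0, -0.6, 0],
    [0, 0, -0.8, 0],
    [0.1, -0.1, -0.2, 0],
    [0.4, -0.4, 0, 0],
    [0.5, -0.55, 0, 0],
    [0.5, -0.55, 0, 0],
    [0.5, -0.55, 0, 0]
  ]
}}

```text
time: 4.75
tcp_pos: [0.4798, -0.0716, 0.1142]
ee_rot: [0.99, 0.143, 0.0, 0.0]
force: [0.3, 0.1, 0.6]
finger_gap: 0.197
grasp_force: 39.4
```

Emit:
{"method": "send_rows", "body": {
  "increments": [
    [0.5, -0.55, 0, 0],
    [0.5, -0.55, 0, 3.6],
    [0.35, -0.35, 0, 0],
    [0, 0, 0, 0],
    [0, 0, 0, 0],
    [0, 0, 0, 0]
  ]
}}

```text
time: 5.25
tcp_pos: [0.5155, -0.0028, 0.1138]
ee_rot: [0.994, 0.112, -0.0, 0.0]
force: [-0.3, 0.3, -0.5]
finger_gap: 0.196
grasp_force: 39.4
```

Run:
```python
from h import *
d=grab("wrist");save(d,'w2.png');s=manip.state();print(s['tcp_pos'],s['time'],s['force'],Ro.from_quat(s['ee_rot']).as_matrix().round(3).tolist())
for k,z in dict(fitting=.075,tray=0,tray_handle=.04,nut_a=.004,cartridge=.004,red_stand_spot=.01).items():
    for r in manip.pinpoint('wrist',k): 
        if r['conf']>.2: print(k,np.round(r['uv']),round(r['conf'],2),ray(d,r['uv'],z).round(4))
```

```text
[ 0.51545388 -0.00312032  0.11382761] 5.3 [-0.42906939 -0.19316219  0.12213737] [[0.975, 0.223, -0.0], [0.223, -0.975, -0.0], [-0.0, -0.0, -1.0]]
fitting [572. 382.] 0.78 [ 0.4559 -0.1797  0.075 ]
fitting [314. 240.] 0.63 [ 0.5135 -0.0013  0.075 ]
tray [317. 145.] 0.97 [0.553  0.0059 0.    ]
tray [276. 103.] 0.67 [0.5749 0.0394 0.    ]
nut_a [353. 129.] 0.91 [ 0.5699 -0.0161  0.004 ]
nut_a [349.  70.] 0.66 [ 0.6065 -0.0038  0.004 ]
cartridge [277. 103.] 0.73 [0.5754 0.0389 0.004 ]
red_stand_spot [315. 240.] 0.21 [ 0.4856 -0.0082  0.01  ]
red_stand_spot [351. 129.] 0.21 [ 0.5703 -0.0139  0.01  ]
```

View pics/w2.png

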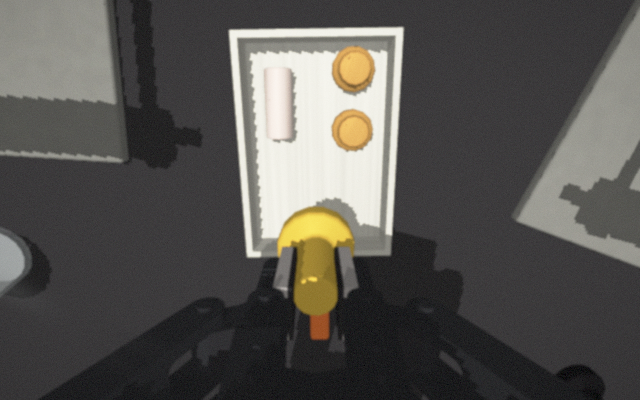

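The fitting is over the handle half of the tray at (315,235), clear of the nuts and cartridge. Lowering it.

Emit:
{"method": "send_rows", "body": {
  "increments": [
    [0, 0, 0.3, 0],
    [0, 0, 0.4, 0],
    [0, 0, 0.4, 0],
    [0, 0, 0.3, 0],
    [0, 0, 0.2, 0],
    [0, 0, 0.15, 0],
    [0, 0, 0, 0],
    [0, 0, 0, 0]
  ]
}}

```text
time: 6.27
tcp_pos: [0.516, -0.0027, 0.0441]
ee_rot: [0.994, 0.112, 0.0, 0.0]
force: [-0.8, -0.7, 0.0]
finger_gap: 0.192
grasp_force: 39.4
```

Emit:
{"method": "send_rows", "body": {
  "increments": [
    [0, 0, 0, 0],
    [0, 0, 0, 0],
    [0, 0, 0, 0],
    [0, 0, 0, 0]
  ],
  "jaw": 36
}}

```text
time: 6.6
tcp_pos: [0.5159, -0.0026, 0.0441]
ee_rot: [0.994, 0.112, 0.0, 0.0]
force: [0.1, -0.6, 1.0]
finger_gap: 0.424
grasp_force: 0.0
```

Emit:
{"method": "send_rows", "body": {
  "increments": [
    [0, 0, -0.3, 0],
    [0, 0, -0.6, 0],
    [0, 0, -0.6, 0],
    [0, 0, -0.3, 0],
    [0, 0, 0, 0]
  ]
}}

```text
time: 7.02
tcp_pos: [0.5171, -0.0027, 0.1196]
ee_rot: [0.994, 0.112, 0.003, 0.0]
force: [0.5, -0.9, 0.7]
finger_gap: 0.415
grasp_force: 0.0
```

Emit:
{"method": "send_rows", "body": {
  "increments": [
    [-0.5, 0, 0, 0],
    [-0.8, 0, 0, 0],
    [-0.4, 0, 0.1, 0],
    [0, 0, 0.6, 0],
    [0, 0, 0.6, 0],
    [0, 0, 0.5, 0],
    [0, 0, 0.35, 0],
    [0, 0, 0, 0]
  ]
}}

```text
time: 7.68
tcp_pos: [0.4479, -0.0176, 0.0275]
ee_rot: [0.994, 0.112, -0.002, -0.001]
force: [0.7, 0.7, -1.3]
finger_gap: 0.422
grasp_force: 0.0
```

Run:
```python
from h import *
d=grab("wrist");save(d,'w3.png');s=manip.state();print(s['tcp_pos'],s['time'],s['force'])
for k,z in dict(fitting=.004,tray=0,tray_handle=.04,nut_a=.004,cartridge=.004).items():
    for r in manip.pinpoint('wrist',k): 
        if r['conf']>.2: print(k,np.round(r['uv']),round(r['conf'],2),ray(d,r['uv'],z).round(4))
```

```text
[ 0.44869343 -0.01768012  0.0290136 ] 7.7333 [ 0.89281179 -0.20478278 -0.70889342]
fitting [316. 105.] 0.93 [ 0.5148 -0.0012  0.004 ]
tray [321.  10.] 0.86 [0.5522 0.0052 0.    ]
tray_handle [322. 272.] 0.76 [ 0.4558 -0.0173  0.04  ]
```

View pics/w3.png

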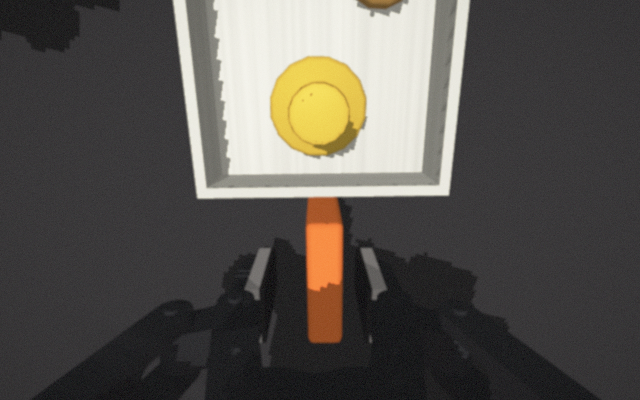

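The fitting stands in the tray at (318,105), and the handle at (324,280) is between the open pads. Gripping firmly.

Emit:
{"method": "send_rows", "body": {
  "increments": [
    [0, 0, 0, 0],
    [0, 0, 0, 0],
    [0, 0, 0, 0],
    [0, 0, 0, 0],
    [0, 0, 0, 0],
    [0, 0, 0, 0]
  ],
  "jaw": 2,
  "squeeze": 115
}}

```text
time: 8.48
tcp_pos: [0.4499, -0.0179, 0.0306]
ee_rot: [0.994, 0.112, 0.0, 0.0]
force: [-2.5, -1.4, 6.5]
finger_gap: 0.122
grasp_force: 111.9
```

Emit:
{"method": "send_rows", "body": {
  "increments": [
    [0, 0, -0.1, 0],
    [0, 0, -0.2, 0],
    [0, 0, -0.2, 0],
    [0, 0, -0.15, 0],
    [0, 0, 0, 0],
    [0, 0, 0, 0]
  ]
}}

```text
time: 8.98
tcp_pos: [0.4497, -0.0178, 0.0563]
ee_rot: [0.994, 0.112, 0.0, 0.0]
force: [-0.3, 0.2, -2.5]
finger_gap: 0.126
grasp_force: 111.9
```

Run:
```python
from h import *
d=grab("wrist");save(d,'w4.png');s=manip.state();print(s['tcp_pos'],s['time'],s['force'],s['wrist_torque'])
for k,z in dict(fitting=.03,tray=0.026,tray_handle=.066).items():
    for r in manip.pinpoint('wrist',k): 
        if r['conf']>.2: print(k,np.round(r['uv']),round(r['conf'],2),ray(d,r['uv'],z).round(4))
```

```text
[ 0.44943069 -0.01774316  0.05592679] 9.0333 [ 0.05852761  0.24684951 -2.56645896] [-0.06474699  0.26354666 -0.01571393]
fitting [310. 112.] 0.66 [5.134e-01 3.000e-04 3.000e-02]
tray [316.  21.] 0.84 [0.5503 0.006  0.026 ]
tray_handle [308. 112.] 0.21 [0.515  0.0008 0.066 ]
```

View pics/w4.png

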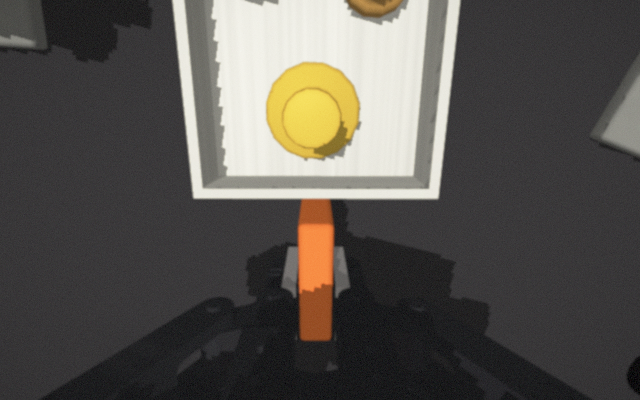

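The tray is lifted level with the fitting inside at (312,110), and the wrist carries 2.5 N. I'll raise it, turn it to the stand's yaw, then carry it sideways.

Emit:
{"method": "send_rows", "body": {
  "increments": [
    [0, 0, -0.05, 1],
    [0, 0, -0.1, 2],
    [0, 0, -0.1, 3.2],
    [0, 0, -0.1, 4],
    [0, 0, -0.1, 4],
    [0, 0, -0.1, 3],
    [0, 0, -0.05, 1.6],
    [0, 0, 0, 0.6]
  ]
}}

```text
time: 9.85
tcp_pos: [0.4497, -0.0178, 0.0802]
ee_rot: [0.998, -0.058, 0.0, -0.0]
force: [0.2, -0.9, -1.2]
finger_gap: 0.126
grasp_force: 112.0
```

Emit:
{"method": "send_rows", "body": {
  "increments": [
    [0, 0.1, 0, 0],
    [0.05, 0.2, 0, 0],
    [0.05, 0.3, 0, 0],
    [0.1, 0.4, 0, 0],
    [0.1, 0.5, 0, 0],
    [0.1, 0.5, 0, 0],
    [0.1, 0.5, 0, 0],
    [0.1, 0.5, 0, 0]
  ]
}}

```text
time: 10.52
tcp_pos: [0.4595, -0.1414, 0.0796]
ee_rot: [0.998, -0.057, -0.0, -0.0]
force: [-0.0, 0.1, -2.4]
finger_gap: 0.127
grasp_force: 112.0
```

Emit:
{"method": "send_rows", "body": {
  "increments": [
    [0.1, 0.5, 0, 0],
    [0.1, 0.5, 0, 0],
    [0.1, 0.45, 0, 0],
    [0.05, 0.4, 0, 0],
    [0.05, 0.35, 0, 0],
    [0, 0.25, 0, 0],
    [0, 0.2, 0, 0],
    [0, 0.1, 0, 0]
  ]
}}

```text
time: 11.18
tcp_pos: [0.4629, -0.2516, 0.0797]
ee_rot: [0.998, -0.057, -0.0, -0.0]
force: [0.1, -0.3, -2.4]
finger_gap: 0.125
grasp_force: 112.0
```

Run:
```python
from h import *
for c in("wrist","top","scene"):
    d=grab(c);save(d,c+'5.png');s=manip.state()
    for k,z in dict(tray=0.05,tray_handle=.09,red_stand=0,red_stand_spot=.01).items():
        for r in manip.pinpoint(c,k): 
            if r['conf']>.3: print(c,k,np.round(r['uv']),round(r['conf'],2),ray(d,r['uv'],z).round(4))
    # plate front edge predicted
    print(c,[proj(d,p).round().tolist() for p in([.533,-.148,.01],[.507,-.365,.01])])
print(s['tcp_pos'],s['time'],s['force'],s['q'],Ro.from_quat(s['ee_rot']).as_matrix().round(3).tolist())
a=cv2.imread('pics/wrist5.png');b=cv2.imread('pics/scene5.png')[90:290,130:430];
cv2.imwrite('pics/m5.png',np.hstack([cv2.resize(a,(400,250)),cv2.resize(b,(375,250))]))
```

```text
wrist tray_handle [312. 270.] 0.63 [ 0.47   -0.2508  0.09  ]
wrist [[123.0, 122.0], [503.0, 124.0]]
top tray [409. 190.] 0.76 [ 0.5628 -0.26    0.05  ]
top tray [253. 231.] 0.73 [0.4041 0.218  0.05  ]
top tray_handle [410. 212.] 0.89 [ 0.4835 -0.2542  0.09  ]
top red_stand [411. 171.] 0.73 [ 0.64  -0.278  0.   ]
top red_stand_spot [412. 168.] 0.83 [ 0.6477 -0.2774  0.01  ]
top [[372.0, 200.0], [439.0, 212.0]]
scene tray [242. 177.] 0.64 [ 0.5639 -0.2657  0.05  ]
scene tray_handle [261. 156.] 0.88 [ 0.4739 -0.2409  0.09  ]
scene red_stand [226. 202.] 0.8 [ 0.6531 -0.2759  0.    ]
scene red_stand_spot [228. 197.] 0.76 [ 0.636  -0.2799  0.01  ]
scene [[276.0, 191.0], [230.0, 169.0]]
[ 0.46323906 -0.25060928  0.07991581] 11.7333 [ 0.58481992  0.66420144 -2.65829571] [-5.65439000e-01  4.44735567e-01  1.73762898e+00 -2.90839928e-05
  9.59209202e-01  1.11863043e+00] [[0.994, -0.113, 0.0], [-0.113, -0.994, -0.0], [0.0, 0.0, -1.0]]
```

View pics/m5.png

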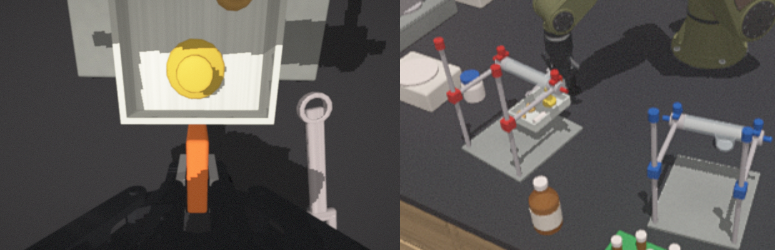

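The picture shows the tray level under the gripper, in front of the red column with all parts in it. The plate's front corners in the wrist view are at (128,123) and (501,126), within 2 mm of prediction. Checking wrist height against the column.

Run:
```python
from h import *
d=grab("scene")
for z in (.08,.15,.2,.22,.25,.3): print(z,proj(d,[.463,-.25,z]).round())
c=cv2.resize(d['image'][70:190,190:310],(600,600),interpolation=cv2.INTER_CUBIC);cv2.imwrite('pics/c6.png',c[:,:,::-1])
```

```text
0.08 [261. 156.]
0.15 [259. 140.]
0.2 [257. 128.]
0.22 [257. 123.]
0.25 [255. 115.]
0.3 [254. 102.]
```

View pics/c6.png

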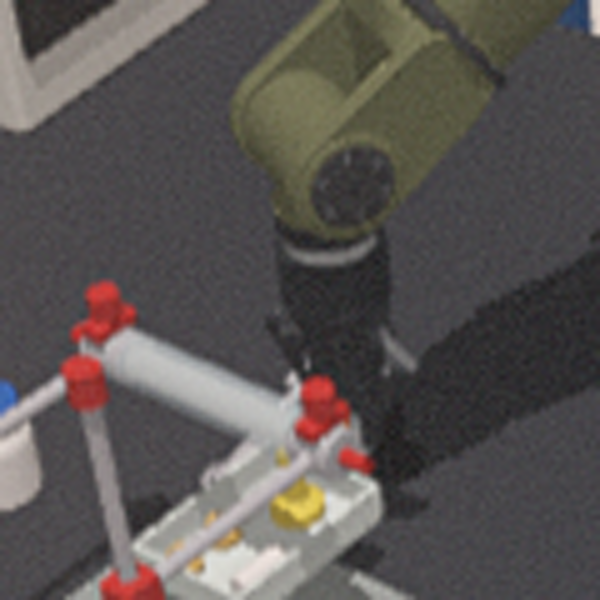

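The gripper body's flange sits about 160 mm above the TCP, so with the tray set down 35 mm forward of the middle it clears the column by about 15 mm. The moves cannot lean the tool, so I'll set the tray down there, let go, and push it in by the handle end with the tool turned 90 degrees.

Emit:
{"method": "send_rows", "body": {
  "increments": [
    [0.1, 0, 0, 0],
    [0.2, 0, 0, 0],
    [0.3, 0.02, 0, 0],
    [0.2, 0, 0.05, 0],
    [0.1, 0, 0.15, 0],
    [0.07, 0, 0.2, 0],
    [0, 0, 0.2, 0],
    [0, 0, 0.15, 0]
  ]
}}

```text
time: 12.65
tcp_pos: [0.501, -0.2557, 0.0482]
ee_rot: [0.998, -0.057, -0.001, -0.0]
force: [0.3, 0.0, -3.1]
finger_gap: 0.122
grasp_force: 112.1
```

Emit:
{"method": "send_rows", "body": {
  "increments": [
    [0, 0, 0.1, 0],
    [0, 0, 0.05, 0],
    [0, 0, 0.05, 0],
    [0, 0, 0.03, 0],
    [0, 0, 0, 0],
    [0, 0, 0, 0]
  ]
}}

```text
time: 13.15
tcp_pos: [0.5018, -0.2561, 0.041]
ee_rot: [0.998, -0.057, 0.0, 0.0]
force: [-0.1, -0.1, -1.9]
finger_gap: 0.124
grasp_force: 112.3
```

Emit:
{"method": "send_rows", "body": {
  "increments": [
    [0, 0, 0.02, 0],
    [0, 0, 0.01, 0],
    [0, 0, 0, 0]
  ]
}}

```text
time: 13.4
tcp_pos: [0.5018, -0.2562, 0.0406]
ee_rot: [0.998, -0.057, 0.0, 0.0]
force: [-6.5, 3.1, 10.6]
finger_gap: 0.126
grasp_force: 114.5
```

Emit:
{"method": "send_rows", "body": {
  "increments": [
    [0, 0, 0, 0],
    [0, 0, 0, 0],
    [0, 0, 0, 0],
    [0, 0, 0, 0]
  ],
  "jaw": 32
}}

```text
time: 13.73
tcp_pos: [0.5017, -0.2561, 0.0395]
ee_rot: [0.998, -0.057, 0.0, 0.0]
force: [-0.0, -0.2, -0.3]
finger_gap: 0.379
grasp_force: 0.0
```

Emit:
{"method": "send_rows", "body": {
  "increments": [
    [-0.2, 0, 0, 0],
    [-0.4, 0, 0, 0],
    [-0.4, 0, -0.1, 0],
    [-0.1, 0, -0.5, 0],
    [0, 0, -0.8, 0],
    [0, 0, -0.6, 0],
    [-0.3, 0, 0, 0],
    [0, 0, 0, 0]
  ]
}}

```text
time: 14.4
tcp_pos: [0.445, -0.2497, 0.1205]
ee_rot: [0.998, -0.057, 0.001, 0.0]
force: [-0.6, 0.3, -1.1]
finger_gap: 0.377
grasp_force: 0.0
```

Run:
```python
from h import *
for c in("wrist","top"):
    d=grab(c);save(d,c+'7.png');s=manip.state()
    for k,z in dict(tray=0.01,tray_handle=.05,fitting=.014,nut_a=.014,cartridge=.014,red_stand=0).items():
        for r in manip.pinpoint(c,k): 
            if r['conf']>.3: print(c,k,np.round(r['uv']),round(r['conf'],2),ray(d,r['uv'],z).round(4))
print(s['tcp_pos'],s['time'])
```

```text
wrist tray_handle [318. 114.] 0.95 [ 0.507  -0.2579  0.05  ]
wrist fitting [312.   7.] 0.82 [ 0.5693 -0.2615  0.014 ]
wrist fitting [341. 249.] 0.78 [ 0.4038 -0.2641  0.014 ]
top tray [410. 180.] 0.84 [ 0.6065 -0.2703  0.01  ]
top tray_handle [406. 207.] 0.71 [ 0.5082 -0.2507  0.05  ]
top fitting [406. 195.] 0.56 [ 0.5563 -0.2589  0.014 ]
top nut_a [417. 167.] 0.5 [ 0.6513 -0.2936  0.014 ]
top nut_a [421. 179.] 0.48 [ 0.6107 -0.305   0.014 ]
top red_stand [412. 170.] 0.55 [ 0.644  -0.2796  0.    ]
[ 0.44601455 -0.24955084  0.11893615] 14.8
```

View pics/wrist7.png

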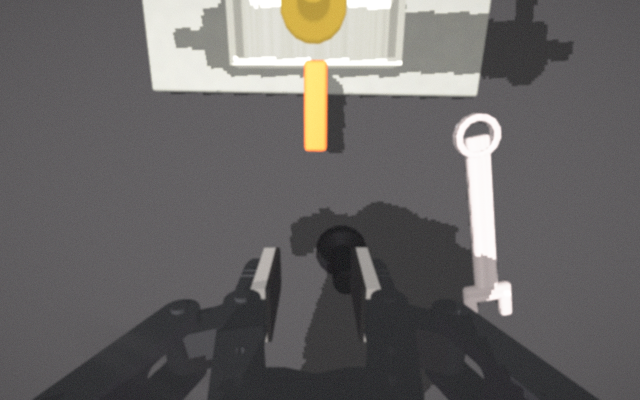

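The tray stands on the plate, handle at (316,105), centred sideways and about 36 mm short of the middle, with the gripper clear. Turning the tool by 90 degrees to push.

Emit:
{"method": "send_rows", "body": {
  "increments": [
    [0.15, 0, 0, -3],
    [0.15, 0, 0, -7],
    [0, 0, 0, -7],
    [0, 0, 0, -7],
    [0, 0, 0, -7],
    [0, 0, 0, -7],
    [0, 0, 0, -7],
    [0, 0, 0, -7]
  ],
  "jaw": 20
}}

```text
time: 15.77
tcp_pos: [0.458, -0.2507, 0.1195]
ee_rot: [0.921, 0.389, 0.0, 0.0]
force: [-0.0, 0.0, -1.8]
finger_gap: 0.23
grasp_force: 0.0
```

Emit:
{"method": "send_rows", "body": {
  "increments": [
    [0, 0, 0, -7],
    [0, 0, 0, -7],
    [0, 0, 0, -7],
    [0, 0, 0, -7],
    [0, 0, 0, -7],
    [0, 0, 0, -3],
    [0, 0, 0, 0],
    [0, 0, 0, 0]
  ]
}}

```text
time: 16.43
tcp_pos: [0.458, -0.2507, 0.1195]
ee_rot: [0.747, 0.665, 0.0, 0.0]
force: [-0.4, -0.7, 0.2]
finger_gap: 0.237
grasp_force: 0.0
```

Run:
```python
from h import *
s=manip.state();M=Ro.from_quat(s['ee_rot']).as_matrix();print(s['tcp_pos'],s['time'],s['finger_gap'],M.round(3).tolist())
d=cv2.imread('pics/wrist7.png')
c=np.array([.459,-.251,.048])
print('move to start, tool units',(M.T@(c-s['tcp_pos'])/.04).round(3))
```

```text
[ 0.45795733 -0.25071918  0.11948387] 16.4333 0.23684170886254988 [[0.116, 0.993, 0.0], [0.993, -0.116, -0.0], [-0.0, 0.0, -1.0]]
move to start, tool units [-0.004  0.027  1.787]
```

Descend to z 0.048, then push slowly along tool y, stopping about 10 mm short to check.

Emit:
{"method": "send_rows", "body": {
  "increments": [
    [0, 0, 0.3, 0],
    [0, 0, 0.5, 0],
    [0, 0, 0.5, 0],
    [0, 0, 0.3, 0],
    [0, 0, 0.15, 0],
    [0, 0, 0, 0]
  ]
}}

```text
time: 16.93
tcp_pos: [0.4576, -0.2505, 0.0485]
ee_rot: [0.746, 0.665, -0.0, -0.001]
force: [-0.4, -0.2, -0.2]
finger_gap: 0.233
grasp_force: 0.0
```

Emit:
{"method": "send_rows", "body": {
  "increments": [
    [0, 0.05, 0, 0],
    [0, 0.08, 0, 0],
    [0, 0.1, 0, 0],
    [0, 0.1, 0, 0],
    [0, 0.1, 0, 0],
    [0, 0.1, 0, 0],
    [0, 0.1, 0, 0],
    [0, 0.05, 0, 0]
  ]
}}

```text
time: 17.6
tcp_pos: [0.4855, -0.2539, 0.0496]
ee_rot: [0.746, 0.666, 0.0, 0.0]
force: [-5.4, -0.0, 4.9]
finger_gap: 0.237
grasp_force: 2.7
```

Run:
```python
from h import *
s=manip.state();print(s['tcp_pos'],s['time'],s['force'])
for c in("top","scene"):
    d=grab(c);save(d,c+'8.png')
    for k,z in dict(tray=0.01,tray_handle=.05).items():
        for r in manip.pinpoint(c,k): 
            if r['conf']>.3: print(c,k,np.round(r['uv']),round(r['conf'],2),ray(d,r['uv'],z).round(4))
    u0,v0=(360,140) if c=='top' else (190,110)
    cr=cv2.resize(d['image'][v0:v0+100,u0:u0+100],(395,395),interpolation=cv2.INTER_CUBIC)[:,:,::-1]
    m=cr if c=='top' else np.hstack([m,cr])
cv2.imwrite('pics/m8.png',m)
```

```text
[ 0.48549302 -0.25387856  0.04961544] 17.6 [-5.43940528 -0.03093482  4.91715328]
top tray [407. 175.] 0.7 [ 0.6224 -0.2622  0.01  ]
top tray_handle [408. 202.] 0.88 [ 0.5242 -0.2567  0.05  ]
scene tray [234. 193.] 0.85 [ 0.6126 -0.2737  0.01  ]
scene tray [374. 251.] 0.49 [0.634  0.2674 0.01  ]
scene tray_handle [252. 171.] 0.56 [ 0.5192 -0.2527  0.05  ]
scene tray_handle [232. 202.] 0.37 [ 0.6822 -0.223   0.05  ]
```

View pics/m8.png

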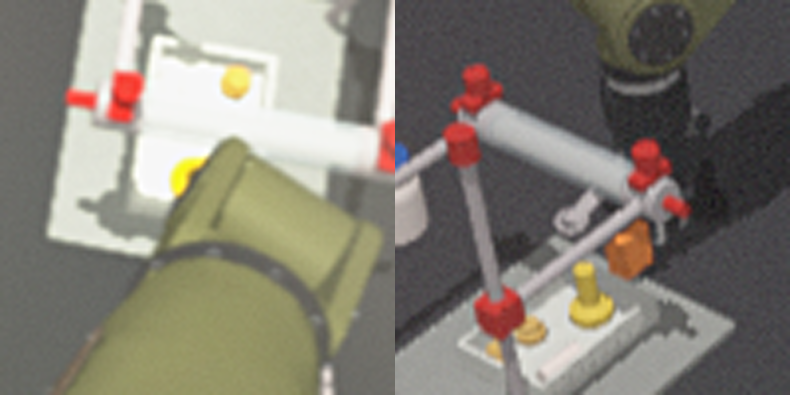

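The picture shows the tray flat on the plate being pushed by the handle, with all four parts inside and the gripper in front of the column at crop (645,130). The push force is 5 N. Pushing 12 mm more.

Emit:
{"method": "send_rows", "body": {
  "increments": [
    [0, 0.05, 0, 0],
    [0, 0.07, 0, 0],
    [0, 0.07, 0, 0],
    [0, 0.06, 0, 0],
    [0, 0.05, 0, 0],
    [0, 0, 0, 0]
  ]
}}

```text
time: 18.4
tcp_pos: [0.4973, -0.2552, 0.0495]
ee_rot: [0.746, 0.666, 0.0, 0.0]
force: [0.5, 0.1, 0.1]
finger_gap: 0.233
grasp_force: 0.0
```

Emit:
{"method": "send_rows", "body": {
  "increments": [
    [0, -0.15, 0, 0],
    [0, -0.3, 0, 0],
    [0, -0.4, 0, 0],
    [0, -0.15, -0.4, 0],
    [0, 0, -0.8, 0],
    [0, 0, -0.7, 0],
    [0, 0, 0, 0]
  ]
}}

```text
time: 18.98
tcp_pos: [0.4586, -0.2517, 0.1307]
ee_rot: [0.746, 0.666, 0.001, 0.004]
force: [1.3, -0.1, 0.4]
finger_gap: 0.237
grasp_force: 0.0
```

Run:
```python
from h import *
s=manip.state();print(s['tcp_pos'],s['time'],s['force'])
for c in("wrist","top","scene"):
    d=grab(c);save(d,c+'9.png')
    for k,z in dict(tray=0.01,tray_handle=.05,fitting=.014).items():
        for r in manip.pinpoint(c,k): 
            if r['conf']>.3: print(c,k,np.round(r['uv']),round(r['conf'],2),ray(d,r['uv'],z).round(4))
```

```text
[ 0.4585779  -0.25173662  0.13074466] 18.9833 [ 1.3220025  -0.09767737  0.36845622]
wrist tray [547. 198.] 0.78 [ 0.6351 -0.2734  0.01  ]
wrist tray_handle [436. 210.] 0.84 [ 0.5361 -0.2579  0.05  ]
wrist fitting [246. 217.] 0.83 [ 0.4029 -0.2603  0.014 ]
wrist fitting [501. 195.] 0.8 [ 0.5976 -0.2655  0.014 ]
wrist fitting [612. 227.] 0.53 [ 0.6856 -0.302   0.014 ]
top tray [409. 172.] 0.73 [ 0.6362 -0.2686  0.01  ]
top tray_handle [410. 196.] 0.68 [ 0.5431 -0.2609  0.05  ]
top fitting [406. 185.] 0.64 [ 0.589  -0.2559  0.014 ]
scene tray [230. 195.] 0.74 [ 0.6248 -0.2783  0.01  ]
scene tray_handle [248. 173.] 0.76 [ 0.5372 -0.2589  0.05  ]
scene tray_handle [228. 202.] 0.68 [ 0.6902 -0.2325  0.05  ]
scene tray_handle [230. 195.] 0.41 [ 0.6572 -0.2466  0.05  ]
scene fitting [271. 165.] 0.64 [ 0.4254 -0.2405  0.014 ]
scene fitting [238. 190.] 0.61 [ 0.5924 -0.2692  0.014 ]
```

The tray reads (0.635, -0.273) against the plate middle (0.642, -0.272), which is 6–7 mm short but inside tolerance. One more 5 mm nudge for margin, using the same path.

Emit:
{"method": "send_rows", "body": {
  "increments": [
    [0, 0, 0.4, 0],
    [0, 0, 0.7, 0],
    [0, 0, 0.6, 0],
    [0, 0, 0.2, 0],
    [0, 0.3, 0, 0],
    [0, 0.4, 0, 0],
    [0, 0.15, 0, 0],
    [0, 0, 0, 0]
  ]
}}

```text
time: 20.25
tcp_pos: [0.4919, -0.2546, 0.05]
ee_rot: [0.746, 0.666, 0.0, 0.001]
force: [0.0, -0.4, -0.3]
finger_gap: 0.231
grasp_force: 0.0
```

Emit:
{"method": "send_rows", "body": {
  "increments": [
    [0, 0.08, 0, 0],
    [0, 0.08, 0, 0],
    [0, 0.07, 0, 0],
    [0, 0.05, 0, 0],
    [0, 0, 0, 0]
  ]
}}

```text
time: 20.67
tcp_pos: [0.5022, -0.2558, 0.0496]
ee_rot: [0.746, 0.666, -0.0, 0.0]
force: [-0.8, -0.1, 0.8]
finger_gap: 0.233
grasp_force: 0.2
```

Emit:
{"method": "send_rows", "body": {
  "increments": [
    [0, -0.15, 0, 0],
    [0, -0.3, 0, 0],
    [0, -0.4, 0, 0],
    [0, -0.25, -0.4, 0],
    [0, 0, -0.8, 0],
    [0, 0, -0.7, 0],
    [0, 0, 0, 0],
    [0, 0, 0, 0]
  ]
}}

```text
time: 21.33
tcp_pos: [0.4585, -0.251, 0.1267]
ee_rot: [0.746, 0.666, 0.0, 0.001]
force: [0.3, 0.1, -0.5]
finger_gap: 0.237
grasp_force: 0.0
```

Run:
```python
from h import *
s=manip.state();print(s['tcp_pos'],s['time'],s['force'])
for c in("wrist","top","scene"):
    d=grab(c);save(d,c+'10.png')
    for k,z in dict(tray=0.01,tray_handle=.05,fitting=.014,nut_a=.014,cartridge=.014,red_stand_spot=.01).items():
        for r in manip.pinpoint(c,k): 
            if r['conf']>.35: print(c,k,np.round(r['uv']),round(r['conf'],2),ray(d,r['uv'],z).round(4))
```

```text
[ 0.45849936 -0.25103699  0.12671759] 21.3333 [ 0.32081619  0.13618015 -0.49186429]
wrist tray [561. 198.] 0.89 [ 0.6419 -0.2717  0.01  ]
wrist tray_handle [449. 213.] 0.74 [ 0.5425 -0.258   0.05  ]
wrist fitting [245. 221.] 0.84 [ 0.4019 -0.2615  0.014 ]
wrist fitting [512. 198.] 0.76 [ 0.603  -0.2663  0.014 ]
wrist nut_a [576. 229.] 0.8 [ 0.6528 -0.2967  0.014 ]
wrist nut_a [621. 230.] 0.73 [ 0.6877 -0.3011  0.014 ]
top tray [412. 172.] 0.61 [ 0.6357 -0.2769  0.01  ]
top tray [410. 171.] 0.61 [ 0.6381 -0.2716  0.01  ]
top tray [481. 200.] 0.55 [ 0.5555 -0.5026  0.01  ]
top tray_handle [408. 193.] 0.7 [ 0.5531 -0.2558  0.05  ]
top fitting [409. 184.] 0.63 [ 0.593  -0.2663  0.014 ]
top nut_a [416. 155.] 0.47 [ 0.6948 -0.2899  0.014 ]
top nut_a [411. 172.] 0.45 [ 0.6332 -0.272   0.014 ]
top cartridge [481. 202.] 0.61 [ 0.5479 -0.5004  0.014 ]
top cartridge [406. 158.] 0.53 [ 0.6811 -0.2549  0.014 ]
scene tray [227. 193.] 0.67 [ 0.6207 -0.2943  0.01  ]
scene tray_handle [248. 176.] 0.91 [ 0.549 -0.252  0.05 ]
scene fitting [239. 194.] 0.68 [ 0.6104 -0.2503  0.014 ]
scene fitting [213. 202.] 0.54 [ 0.6816 -0.3076  0.014 ]
scene fitting [265. 165.] 0.47 [ 0.4327 -0.2591  0.014 ]
scene nut_a [212. 204.] 0.62 [ 0.693  -0.3025  0.014 ]
scene nut_a [220. 198.] 0.56 [ 0.6568 -0.2955  0.014 ]
scene cartridge [226. 206.] 0.5 [ 0.6799 -0.2528  0.014 ]
scene red_stand_spot [228. 200.] 0.97 [ 0.6486 -0.271   0.01  ]
```

The tray is at (0.642, -0.272) with yaw about -8 degrees, and all parts measure inside it. Handing in.

```bash
python3 -c "
from rig import manip
print(manip.hand_in())"
```

```text
the job is handed in; nothing more can be done
None
```

The job is handed in with no verdict shown: the fitting, both nuts and the cartridge measure inside the tray, which reads within about 5 mm of the red plate's middle, handle to the front, gripper clear; I pushed it the last ~40 mm by the handle because the moves cannot lean the tool, and I viewed 11 pictures against your limit of 10.

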